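Set the ointment spatula to dry on the upturned mixing bowl

ROBOT

A 7-joint arm with a two-finger parallel gripper is mounted at the origin on the work surface. World frame = base frame: x ahead of the robot, y to its left, z up, the work surface at z = 0. Lengths are in m, angles in rad, forces in N, time in s.
With the tool pointing down it reaches from about 0.4 to 0.875 m from the base axis. Payload 19.3 kg.
Tool frame: the origin (TCP) lies midway between the tips of the shut fingers; the grasp point (between the pads) lies 19 mm behind it; z points along the fingers, y is the line along which they close (so a half turn about z gives the same grasp; the last joint's range is limited). The gripper opens to 85 mm and grips with 20 to 120 N. Pads are 22 mm wide; open, the fingers measure 114 mm over their backs; the gripper's body (76 mm by 85 mm) begins 54 mm behind the grasp point. The pads swing forward as they close: fully open they stand 13 mm farther back than shut.
Start: joints at [1.239, 0.521, -0.036, 1.599, 0.021, 1.021, -0.113], TCP at [0.162, -0.604, 0.231] pointing down, gripper open.
Joint ranges: [-2.91, 2.91], [-0.3, 2.13], [-1.5, 1.42], [0.17, 2.43], [-1.26, 4.41], [0.16, 1.93], [-2.52, 2.52]. Speed limits (rad/s): [1.89, 1.89, 2.39, 2.39, 3.01, 3.01, 3.01].

INTERFACE

Orientations are given as [roll, pitch, yaw] about the fixed x, y, z axes, in that order (R = Rz(yaw) Ry(pitch) Rx(roll)).
In Python, from workcell import telemetry, grab_frame, calibration, bot, outline_of, landmark_of gives the robot as it stands. The module is installed in compiled form; this text tells all that it offers.
- The arm moves only by the shell command python3 -m inch 'ROWS' [FORCE]. ROWS is JSON, a list of rows, each a list of 7 numbers: the shift along the tool's x, y, z in m, then the turn, a rotation vector about the tool's x, y, z in rad, then the closure, from 0 (fully open) to 1 (shut). A call has 1 to 5 rows; each row shifts and turns the commanded pose from where the row before left it, along the tool's axes as they then stand; what a row does not reach is not made up. A row lasts 1/10 s, in which the tool goes at most 50 mm and 8.59 degrees, less where a joint would pass 70% of its speed; a pose out of reach is approached as far as the arm can. A call is refused whole if a number of a shift passes 0.05 or a number of a turn 0.15, either way. A call with a gripper value outside its range is refused whole. The fingers move at their own pace and stop on an object; FORCE is the grip in N (left out, the last holds). Time passes only in rows, so rows that do not move let the fingers close. It gives the time, the measured TCP pose, the force, the opening and the grip force at its end, in the units of the state.
- telemetry.observe(): the state, without advancing time (a new reading comes with each control period).
- grab_frame(name): name is "scene" or "top"; returns the picture (480x640x3 uint8, red, green, blue); there is no depth.
- calibration(name): a dict with "fovy" (degrees; the focal length in pixels is half the picture's height over the tangent of half this angle, whatever the lens; pixels are square), "cx", "cy" (the principal point, pixels), "pose" (4x4, takes a point from camera to world coordinates). Camera axes: x right, y down, z forward; pixel columns grow to the right and rows downward; lengths in m; the calibration is good to about 2 mm. A picture is of the moment at which its call begins. calibration takes no time and is no camera call.
- bot.job_done(): hands the job in; it is judged then, once.
Trained networks look in the newest picture that a camera, given by its name, has taken for a name from the list of things; names that differ only in an ending like _2 or _b are one class to them, and where a whole thing is asked for, a point or a joint stands for the part that bears it (a point fixed in the world has none). Each returns a list of dicts, best first, with "score" (0 to 1); they miss things now and then, are a little off and sometimes report something else, mostly with a low value. They report only what shows in the picture. A call takes as long as a camera call. They do not tell look-alikes from the thing itself.
- outline_of(label, camera): "region" (480x640 bool, what is visible of it) and "rect" ([left, top, right, bottom] in pixels, round what is visible of it).
- landmark_of(label, camera): "xy" ([column, row] in pixels: a listed point, or the origin of a listed thing).
The state is a dict: "clock": time; "qpos": joint angles; "qd": joint speeds; "joint_efforts": joint torques, N m; "position": TCP position; "tool_rot": TCP orientation; "force": force on the tool from outside, world axes, zero at the start; "moment": the same for the moment, N m; "grip_width": finger opening in m; "finger_force": force on a finger pad.
Only numpy, scipy, OpenCV 4.12 (cv2) and the standard library are available. Lean on these libraries where they do the work, as an engineer would, in place of code of your own. Each camera call takes 0.05 s, during which the arm holds its last target. There are 200 camera calls.

TASK

First slide the upturned blue mixing bowl along the counter until its whole rim stands on the round green drying mat. Then pick up the ointment spatula, dip the end of its blade well into the steel rinse pot, and lay it right way up and about level across the top of the bowl, so that it stays balanced there by itself, touching nothing else, with the bowl still standing on the mat. Do not tip the bowl over, and leave the pot and everything else where they stand.

Things in the scene. Friction and masses are not known exactly. Their poses are not given: they have to be found in the camera images.
- mat: round green drying mat, flat on the counter and flush with it (nothing catches on it), 180 mm diameter; origin at its centre
- bowl: small deep blue ceramic mixing bowl standing upside down, about 0.35 kg, 91 mm tall: a round foot flange (its rim) of 110 mm diameter and 10 mm height on the counter, above it a wall of 90 mm diameter up to 46 mm height, then a half ball of 45 mm radius as its top. Too wide to grasp; origin at the centre of its underside, z up
- bowl_top (a point): highest point of the bowl's domed top, on its axis, 91 mm above the counter
- spatula: ointment spatula, 200 mm long, 90 g, flat underside throughout. Black handle 100 long, 20 wide, 12 mm thick; steel blade 100 long, 26 wide, 3 mm thick. Origin on the underside at the balance point (centre of mass), under the yellow band, 20 mm from the handle's blade end; x points to the blade tip (x = +120 mm; handle's end at -80 mm), z up through the handle's top face
- spatula_tip (a point): middle of the end of the spatula's blade, 120 mm from the balance point
- spatula_end (a point): middle of the end of the spatula's handle, 80 mm from the balance point
- pot: steel rinse pot, open, 92 mm outer and 86 mm inner diameter at the rim, 50 mm tall, floor 5 mm thick; origin at the centre of its underside, z up
- pot_rim (a point): centre of the pot's mouth, at rim height, 50 mm above the counter
- ointment_jar: closed white jar, 76 mm diameter, 55 mm tall; a bystander, origin at the centre of its underside
- pill_bottle: closed amber jar, 52 mm diameter, 85 mm tall; a bystander, origin at the centre of its underside
- pill_bottle2: closed amber jar, 48 mm diameter, 75 mm tall; a bystander, origin at the centre of its underside
- carton: white carton with an orange band, 50 x 110 x 45 mm; a bystander, origin at the centre of its underside
- tray: white open counting tray, 120 x 170 x 25 mm; a bystander, origin at the centre of its underside
Not all that is in view belongs to the job. Several things have the shape of the bowl; the one meant has the colours described above.

How it is judged:
On the way, in this order (a step that is already met when the one before it is completed fails the run):
1. the bowl stands upright with its whole rim on the mat (axis within 35 mm of the mat's centre), before the spatula is dipped (horizontal distance between bowl and mat below 0.035 m and angle between bowl's own z axis and vertical below 0.1 rad and linear speed of bowl below 0.02 m/s), for 0.2 s.
2. the spatula, held in the fingers, has the end of its blade inside the pot, at least 8 mm below the rim (horizontal distance between spatula_tip and pot_rim below 0.043 m and z of spatula_tip in the frame of pot_rim below -0.008 m and contact force between the fingers and spatula above 0.5 N), for 0.1 s.
3. the spatula rests on the bowl's top with no finger on it (contact force between spatula and bowl above 0.2 N and contact force between the fingers and spatula below 0.05 N and height (world z) of spatula above 0.08 m), for 0.3 s.
At the end, for the whole second after the job is handed in: Bowl upright on the mat, axis within 35 mm of the mat's centre; spatula right way up, within 17 degrees of level, resting on the bowl's top, its balance point within 25 mm of the highest point, both ends free in the air, still but for slight rocking (below 0.05 m/s and 0.8 rad/s) (all of step 1 and distance between spatula and bowl_top below 0.025 m and angle between spatula's own z axis and vertical below 0.3 rad and contact force between spatula and bowl above 0.2 N and height (world z) of each of spatula_tip, spatula_end above 0.05 m and linear speed of spatula below 0.05 m/s and angular speed of spatula below 0.8 rad/s); the robot touches nothing.
It fails at once if the bowl is tipped by more than 0.4 rad (angle between bowl's own z axis and vertical above 0.4 rad).
It fails at once if the pot is moved by more than 40 mm or tipped (distance of pot from where it was at the start of the episode above 0.04 m or angle between pot's own z axis and vertical above 0.4 rad).
It fails at once if a bystander is moved by more than 30 mm (distance of any of ointment_jar, pill_bottle, pill_bottle2, carton, tray from where it was at the start of the episode above 0.03 m).
It also fails if it takes over 64 s, if anything falls off the work surface, if the arm or the gripper's body presses on something with over 40 N, if the wrist force passes 120 N, or if a joint passes its speed limit or range.

## Working session

There is one attempt and no reset: what is moved stays moved. The work goes in short steps, Python scripts to look and compute and a shell command to move; the robot and the scene stay as the last step left them, time stands still between calls to the robot, and variables do not carry over. Pictures are saved under pics/ and viewed, at most 13 in all, crops included, and the job is handed in when it is done.

```bash
mkdir -p pics; cat > h.py <<'E'
import numpy as np, cv2
from workcell import telemetry, grab_frame, calibration, bot, outline_of, landmark_of
def ray(cam,px,z):
    c=calibration(cam);f=240/np.tan(np.radians(c["fovy"])/2);T=np.array(c["pose"])
    d=T[:3,:3]@np.array([(px[0]-c["cx"])/f,(px[1]-c["cy"])/f,1]);o=T[:3,3]
    return o+d*(z-o[2])/d[2]
def proj(cam,p):
    c=calibration(cam);f=240/np.tan(np.radians(c["fovy"])/2);T=np.array(c["pose"])
    q=T[:3,:3].T@(np.array(p)-T[:3,3]);return np.array([c["cx"]+f*q[0]/q[2],c["cy"]+f*q[1]/q[2]])
def snap(cam,name):
    im=grab_frame(cam);cv2.imwrite(f"pics/{name}.png",cv2.cvtColor(im,cv2.COLOR_RGB2BGR));return im
E
python3 - <<'E'
from h import *
np.set_printoptions(precision=3,suppress=True)
for c in("top","scene"):
    snap(c,c+"0");k=calibration(c);print(c,k["fovy"],np.array(k["pose"])[:3])
    for l,z in dict(mat=0,bowl=0,bowl_top=.091,spatula=0,spatula_tip=0.0015,spatula_end=.006,pot=0,pot_rim=.05,ointment_jar=0,pill_bottle=0,carton=0,tray=0).items():
        for r in landmark_of(l,c)[:4]: print(l,round(r["score"],2),np.array(r["xy"]),ray(c,r["xy"],z)[:2])
s=telemetry.observe();print({k:np.round(v,3) for k,v in s.items()})
E
```

```text
top 48.39281586266773 [[-0.008 -0.999  0.048  0.459]
 [-1.     0.008  0.002  0.069]
 [-0.002 -0.048 -0.999  1.331]]
mat 0.65 [253.2 251.7] [0.507 0.243]
bowl 0.83 [395.3 149. ] [ 0.763 -0.115]
bowl 0.64 [332.3 274.9] [0.448 0.046]
bowl 0.63 [344.6 202. ] [0.63  0.014]
bowl_top 0.73 [333.5 275. ] [0.448 0.045]
bowl_top 0.72 [348.9 196.8] [0.63  0.007]
bowl_top 0.62 [330.7 274.2] [0.45  0.051]
bowl_top 0.6 [399.8 143.3] [ 0.755 -0.113]
spatula 0.92 [431.8 275.4] [ 0.444 -0.201]
spatula_tip 0.74 [436.  326.9] [ 0.317 -0.209]
spatula_end 0.86 [429.9 243.6] [ 0.523 -0.197]
pot 0.59 [486.  224.8] [ 0.57  -0.339]
pot 0.56 [402.2 200.9] [ 0.631 -0.131]
pot_rim 0.89 [492.9 221.7] [ 0.573 -0.34 ]
pot_rim 0.58 [437.2 326.8] [ 0.323 -0.202]
ointment_jar 0.92 [400.3 201.8] [ 0.629 -0.126]
ointment_jar 0.48 [331.1 271.4] [0.456 0.049]
pill_bottle 0.72 [340.1 154.1] [0.751 0.024]
pill_bottle 0.62 [452.5 157.8] [ 0.739 -0.259]
carton 0.73 [252.3 163.7] [0.728 0.245]
carton 0.31 [436.3 274.6] [ 0.446 -0.213]
tray 0.89 [152.7 248.3] [0.517 0.494]
scene 54.5635903295772 [[-0.633  0.651 -0.418  0.948]
 
[... 734 characters left out ...]
.63 [222.7 241.7] [ 0.629 -0.129]
pill_bottle 0.69 [233.7 323.2] [0.758 0.033]
pill_bottle 0.58 [154.8 241. ] [ 0.728 -0.253]
carton 0.6 [324.1 377.9] [0.728 0.25 ]
tray 0.66 [494.7 369.5] [0.502 0.5  ]
{'clock': np.float64(1.3), 'qpos': array([ 1.239,  0.521, -0.036,  1.599,  0.021,  1.021, -0.113]), 'qd': array([-0.003, -0.001, -0.001,  0.002, -0.001,  0.001,  0.001]), 'joint_efforts': array([ -0.   , -92.682,   1.979, -37.024,   0.018,   0.002,  -0.   ]), 'position': array([ 0.162, -0.604,  0.231]), 'tool_rot': array([3.142, 0.   , 0.262]), 'force': array([ 0.555, -0.561, -0.973]), 'moment': array([-0.03 ,  0.032,  0.01 ]), 'finger_force': np.float64(0.0), 'grip_width': np.float64(0.086)}
```

View pics/top0.png

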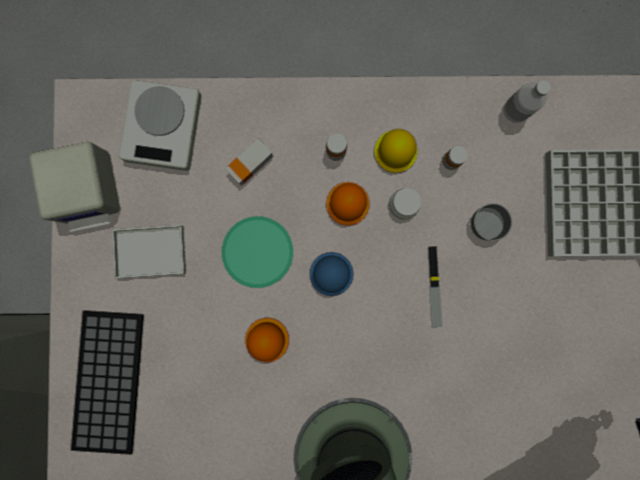

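View pics/scene0.png

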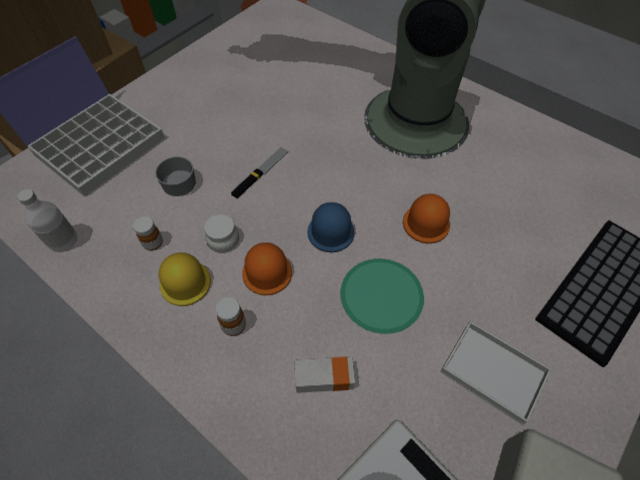

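The pictures show the blue bowl at top (332,274), the mat at (257,251), the spatula at (434,285) with its blade towards the robot, and the pot at (490,222). The measured positions agree with both views. Blue bowl is at (0.448,0.045), mat at (0.507,0.238). I'll push along a heading of 1.27 rad with the fingers part open as a cradle.

```bash
python3 -m inch '[[0,0,0,0,0,-0.144,0.41],[0,0,0,0,0,-0.144,0.41],[0,0,0,0,0,-0.144,0.41],[0,0,0,0,0,-0.144,0.41],[0,0,0,0,0,-0.144,0.41]]' && python3 -m inch '[[0,0,0,0,0,-0.144,0.41],[0,0,0,0,0,-0.144,0.41],[0.035,0.0045,0,0,0,0,0.41],[0.035,0.0045,0,0,0,0,0.41],[0.035,0.0045,0,0,0,0,0.41]]' && python3 -m inch '[[0.035,0.0045,0,0,0,0,0.41],[0.035,0.0045,0,0,0,0,0.41],[0.035,0.0045,0,0,0,0,0.41],[0.035,0.0045,0,0,0,0,0.41],[0.035,0.0045,0,0,0,0,0.41]]'  && python3 -m inch '[[0.035,0.0045,0,0,0,0,0.41],[0.035,0.0045,0,0,0,0,0.41],[0.035,0.0045,0,0,0,0,0.41],[0.035,0.0045,0,0,0,0,0.41],[0.035,0.0045,0,0,0,0,0.41]]'
cat >> h.py <<'E'
def go(p,yaw):
    """shift in tool axes (tool down, at yaw) and turn about tool z still to go; p absolute"""
    from scipy.spatial.transform import Rotation as R
    s=telemetry.observe();d=np.array(p)-s["position"]
    Rg=R.from_euler("xyz",[np.pi,0,yaw]);Rn=R.from_euler("xyz",s["tool_rot"])
    print("t",round(float(s["clock"]),2),"pos",s["position"].round(4),"rot",np.round(s["tool_rot"],3),"w",round(float(s["grip_width"]),4),"F",np.round(s["force"],1),"ff",round(float(s["finger_force"]),1))
    print("shift(after turn)",Rg.inv().apply(d).round(4),"turn",(Rn.inv()*Rg).as_rotvec().round(4))
E
python3 -c "
from h import *
go([.423,-.036,.025],1.27)"
```

```text
clock: 1.8
position: [0.1617, -0.6037, 0.2313]
tool_rot: [3.142, 0.0, 0.988]
force: [-0.4, -0.2, -0.6]
grip_width: 0.0506
finger_force: 0.0
clock: 2.3
position: [0.206, -0.5062, 0.2312]
tool_rot: [-3.142, -0.0, 1.269]
force: [0.8, -0.8, -0.5]
grip_width: 0.0504
finger_force: 0.0
clock: 2.8
position: [0.2795, -0.3457, 0.2315]
tool_rot: [3.141, 0.0, 1.27]
force: [1.4, -0.0, -1.3]
grip_width: 0.0504
finger_force: 0.0
clock: 3.3
position: [0.353, -0.1853, 0.2315]
tool_rot: [3.141, 0.0, 1.27]
force: [0.7, -0.8, 0.2]
grip_width: 0.0504
finger_force: 0.0
t 3.3 pos [ 0.353  -0.1853  0.2315] rot [3.141 0.    1.27 ] w 0.0504 F [ 0.7 -0.8  0.2] ff 0.0
shift(after turn) [0.1633 0.0227 0.2065] turn [ 0.0006  0.0003 -0.0005]
```

```bash
python3 -m inch '[[0.041,0.0057,0,0,0,0,0.41],[0.041,0.0057,0,0,0,0,0.41],[0.041,0.0057,0,0,0,0,0.41],[0.04,0.0057,0,0,0,0,0.41],[0,0,0,0,0,0,0.41]]' && python3 -m inch '[[0,0,0.05,0,0,0,0.41],[0,0,0.05,0,0,0,0.41],[0,0,0.05,0,0,0,0.41],[0,0,0.04,0,0,0,0.41],[0,0,0.0165,0,0,0,0.41]]' >/dev/null && python3 -m inch '[[0.01,0,0,0,0,0,0.41],[0.01,0,0,0,0,0,0.41],[0.01,0,0,0,0,0,0.41],[0.01,0,0,0,0,0,0.41],[0.01,0,0,0,0,0,0.41]]'
python3 -c "
from h import *
snap('scene','push1')
go([.493,.192,.025],1.27)"
```

```text
clock: 3.8
position: [0.4244, -0.0331, 0.2317]
tool_rot: [3.14, -0.002, 1.276]
force: [0.3, -0.7, 0.2]
grip_width: 0.0504
finger_force: 0.0
clock: 4.8
position: [0.438, 0.0105, 0.0256]
tool_rot: [3.14, 0.0, 1.269]
force: [-2.1, -6.9, 5.9]
grip_width: 0.0506
finger_force: 3.9
t 4.85 pos [0.4384 0.012  0.0256] rot [ 3.140e+00 -1.000e-03  1.271e+00] w 0.0507 F [-0.6 -0.9  3. ] ff 2.2
shift(after turn) [ 0.1881 -0.0012  0.0006] turn [ 0.0013 -0.0005  0.0005]
```

View pics/push1.png

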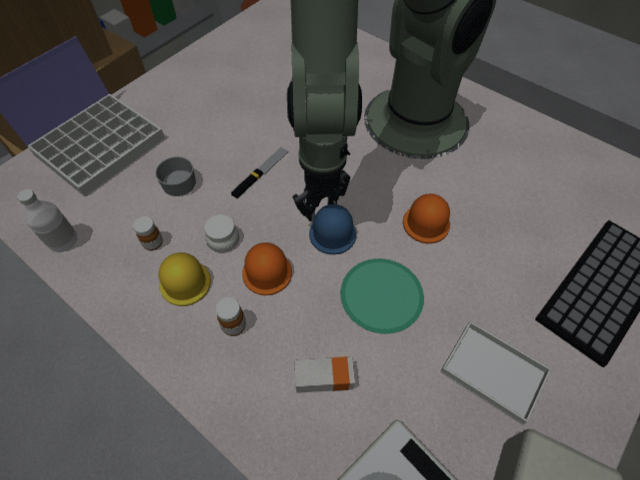

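The fingers cradle the blue bowl (333,228) and it stands upright; contact came as predicted. I'll push on by 0.185 m.

```bash
python3 -m inch '[[0.012,0,0,0,0,0,0.41],[0.014,0,0,0,0,0,0.41],[0.014,0,0,0,0,0,0.41],[0.014,0,0,0,0,0,0.41],[0.014,0,0,0,0,0,0.41]]' && python3 -m inch '[[0.014,0,0,0,0,0,0.41],[0.014,0,0,0,0,0,0.41],[0.014,0,0,0,0,0,0.41],[0.014,0,0,0,0,0,0.41],[0.012,0,0,0,0,0,0.41]]' && python3 -m inch '[[0.012,0,0,0,0,0,0.41],[0.01,0,0,0,0,0,0.41],[0.01,0,0,0,0,0,0.41],[0.008,0,0,0,0,0,0.41],[0.004,0,0,0,0,0,0.41]]' && python3 -m inch '[[-0.01,0,0,0,0,0,0.41],[-0.03,0,0,0,0,0,0.41],[-0.04,0,0,0,0,0,0.41]]' 
python3 - <<'E'
from h import *
snap('scene','push2')
print([(r["score"],ray('scene',r["xy"],0)) for r in landmark_of('bowl','scene')[:4]])
snap('top','push2t')
print([(r["score"],ray('top',r["xy"],0)) for r in landmark_of('bowl','top')[:4]])
go([.443,-.206,.12],.05)
E
```

```text
clock: 5.35
position: [0.4575, 0.0745, 0.0252]
tool_rot: [3.141, 0.002, 1.269]
force: [-2.2, -8.4, 7.9]
grip_width: 0.0502
finger_force: 5.2
clock: 5.85
position: [0.4778, 0.1397, 0.0252]
tool_rot: [3.141, 0.002, 1.269]
force: [-2.2, -7.8, 7.1]
grip_width: 0.0507
finger_force: 5.0
clock: 6.35
position: [0.4908, 0.1818, 0.0252]
tool_rot: [3.141, 0.001, 1.269]
force: [-3.2, -8.7, 8.9]
grip_width: 0.05
finger_force: 5.2
clock: 6.65
position: [0.4669, 0.1059, 0.025]
tool_rot: [3.141, -0.001, 1.272]
force: [0.9, -0.9, 0.6]
grip_width: 0.0504
finger_force: 0.0
[(0.95, array([0.63223469, 0.00532784, 0.        ])), (0.77, array([0.29775601, 0.20977501, 0.        ])), (0.67, array([ 0.75610995, -0.10970906,  0.        ])), (0.61, array([0.5029076 , 0.22422033, 0.        ]))]
[(0.9, array([ 0.75092993, -0.11555988,  0.        ])), (0.78, array([0.50649801, 0.22611199, 0.        ])), (0.71, array([0.28997192, 0.20901994, 0.        ])), (0.68, array([0.63192698, 0.01864087, 0.        ]))]
t 6.85 pos [0.4671 0.1047 0.0251] rot [ 3.141 -0.     1.268] w 0.0502 F [1.  0.8 0.6] ff 0.0
shift(after turn) [-0.0396  0.3091 -0.0949] turn [ 2.0000e-04 -3.0000e-04  1.2179e+00]
```

View pics/push2.png

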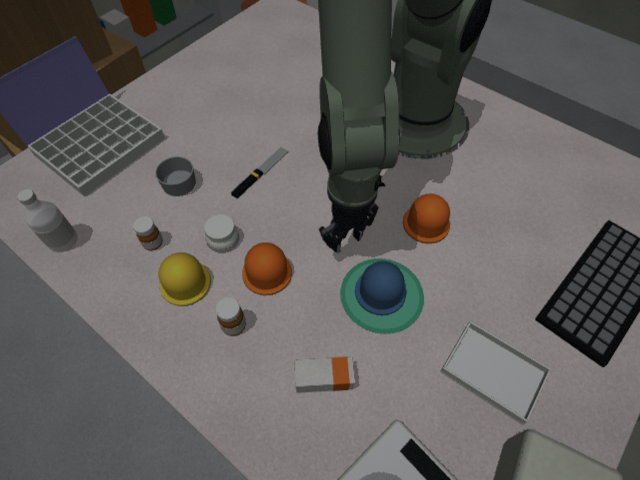

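Bowl (382,285 in the scene view) stands wholly on the mat, near (0.505,0.228). Next is an exact measurement of the spatula axis, plus pot and bowl_top.

```bash
python3 - <<'E'
from h import *
for c in('top','scene'):
    im=grab_frame(c)
    r=outline_of('spatula',c)
    for q in r[:1]:
        m=q["region"].astype(np.uint8)
        ys,xs=np.nonzero(m);P=np.array([ray(c,(x,y),.004)[:2] for x,y in zip(xs,ys)])
        mu=P.mean(0);u=np.linalg.svd(P-mu)[2][0];u*=-np.sign(u[0]);t=(P-mu)@u
        print(c,q["score"],"mean",mu,"ang",np.arctan2(u[1],u[0]),"len",np.ptp(t),"mid",mu+u*(t.max()+t.min())/2,"origin",mu+u*((t.max()+t.min())/2-.02))
        Y=(im[...,0].astype(int)-im[...,2]>60)&(im[...,1].astype(int)-im[...,2]>50)&(cv2.dilate(m,np.ones((5,5)))>0)
        y,x=np.nonzero(Y);print("band",len(x),ray(c,(x.mean(),y.mean()),.012))
    hs=cv2.cvtColor(im,cv2.COLOR_RGB2HSV)
    g=cv2.inRange(hs,(65,90,40),(90,255,255));cs=max(cv2.findContours(g,0,2)[0],key=cv2.contourArea)
    H=np.array([ray(c,p,0)[:2] for p in cv2.convexHull(cs)[:,0]]);print("mat",cv2.minEnclosingCircle((H*1000).astype(np.float32)))
    for l,z in(('pot_rim',.05),('bowl_top',.091)):
        print(l,[(round(q["score"],2),ray(c,q["xy"],z)[:2].round(3)) for q in landmark_of(l,c)[:4]])
E
```

```text
top 0.68 mean [ 0.41383831 -0.20626115] ang -3.0953329194157013 len 0.1986281771748606 mid [ 0.4184322  -0.20604849] origin [ 0.4384108  -0.20512363]
band 30 [ 0.43710465 -0.2049942   0.012     ]
mat ((507.25457763671875, 233.8857421875), 88.70266723632812)
pot_rim [(0.94, array([ 0.58 , -0.333])), (0.37, array([ 0.328, -0.198]))]
bowl_top [(0.94, array([ 0.759, -0.117])), (0.85, array([0.289, 0.211])), (0.77, array([0.624, 0.016])), (0.56, array([0.501, 0.221]))]
scene 0.57 mean [ 0.42325818 -0.20815777] ang -3.111812321203918 len 0.19948005907252664 mid [ 0.41943266 -0.20827172] origin [ 0.43942379 -0.20767621]
band 21 [ 0.43891493 -0.20549517  0.012     ]
mat ((506.9312744140625, 233.14439392089844), 89.2652359008789)
pot_rim [(0.66, array([ 0.578, -0.345])), (0.51, array([ 0.355, -0.176]))]
bowl_top [(0.83, array([0.504, 0.232])), (0.77, array([0.291, 0.208])), (0.76, array([ 0.757, -0.123])), (0.59, array([0.62 , 0.015]))]
```

```bash
python3 -m inch '[[0,0,-0.05,0,0,0,0.41],[0,0,-0.05,0,0,0,0.41],[0,0,-0.05,0,0,0,0.41],[-0.05,0,0,0,0,0.14,0.41],[-0.05,0,0,0,0,0.14,0.41]]'; python3 -c "
from h import *
go([.443,-.206,.06],.05)"
```

```text
clock: 7.75
position: [0.4316, 0.0121, 0.176]
tool_rot: [3.139, -0.002, 0.986]
force: [1.7, -1.8, -0.4]
grip_width: 0.0505
finger_force: 0.0
t 7.75 pos [0.4316 0.0121 0.176 ] rot [ 3.139e+00 -2.000e-03  9.860e-01] w 0.0505 F [ 1.7 -1.8 -0.4] ff 0.0
shift(after turn) [0.0005 0.2184 0.116 ] turn [ 0.0012 -0.0032  0.9358]
```

```bash
python3 -m inch '[[0,0,0,0,0,0.135,0.45],[0,0,0,0,0,0.135,0.45],[0,0,0,0,0,0.135,0.45],[0,0,0,0,0,0.135,0.45],[0,0,0,0,0,0.135,0.45]]' >/dev/null&& python3 -m inch '[[0,0,0,0,0,0.135,0.45],[0,0,0,0,0,0.135,0.45],[0,0.044,0,0,0,0,0.45],[0,0.044,0,0,0,0,0.45],[0,0.044,0,0,0,0,0.45]]' >/dev/null&& python3 -m inch '[[-0.002,0.044,0.03,0,0,0,0.45],[0,0.042,0.03,0,0,0,0.45],[0,0,0.04,0,0,0,0.45],[0,0,0.02,0,0,0,0.45],[0,0,0,0,0,0,0.45]]'>/dev/null; python3 -c "
from h import *
go([.4385,-.206,.001],.04); print(telemetry.observe()['qpos'].round(2))"
```

```text
t 9.25 pos [ 0.4373 -0.2005  0.0554] rot [-3.14   0.004  0.045] w 0.0467 F [ 0.2 -0.1  1.6] ff 0.0
shift(after turn) [0.001  0.0055 0.0544] turn [-0.0019  0.004   0.005 ]
[ 0.43  0.59 -0.16  2.09  0.19  0.48 -1.4 ]
```

```bash
python3 -m inch '[[0.001,0.0055,0.02,-0.002,0.004,0.005,0.45],[0,0,0.02,0,0,0,0.45],[0,0,0.011,0,0,0,0.45],[0,0,0.003,0,0,0,0.45],[0,0,0,0,0,0,0.45]]' && python3 -m inch '[[0,0,0,0,0,0,0.6],[0,0,0,0,0,0,1],[0,0,0,0,0,0,1],[0,0,0,0,0,0,1],[0,0,0,0,0,0,1]]' 60; python3 -c "
from h import *
snap('scene','grasp')
go([.4385,-.206,.15],.04)"
```

```text
clock: 9.75
position: [0.4403, -0.2065, 0.0041]
tool_rot: [3.14, -0.004, 0.04]
force: [0.2, -0.1, -0.1]
grip_width: 0.0472
finger_force: 0.0
clock: 10.25
position: [0.4405, -0.2068, 0.0046]
tool_rot: [3.139, -0.005, 0.04]
force: [-2.4, 0.8, 14.8]
grip_width: 0.0182
finger_force: 58.4
t 10.3 pos [ 0.4404 -0.2068  0.0046] rot [ 3.139 -0.005  0.04 ] w 0.0178 F [-1.5  1.5 14.6] ff 58.4
shift(after turn) [-0.0019 -0.0009 -0.1454] turn [ 0.0025 -0.0051 -0.0003]
```

```bash
python3 -m inch '[[0,0,-0.02,0,0,0,1],[0,0,-0.03,0,0,0,1],[0,0,-0.04,0,0,0,1],[0,0,-0.04,0,0,0,1],[0,0,-0.04,0,0,0,1]]'; python3 -c "
from h import *
im=snap('scene','lift'); p=proj('scene',[.44,-.2,.15]).astype(int); print(p)
x,y=max(p[0]-160,0),max(p[1]-120,0)
cv2.imwrite('pics/liftc.png',cv2.cvtColor(cv2.resize(im[y:y+240,x:x+320],(800,600)),cv2.COLOR_RGB2BGR))
az=np.arctan2(-.34,.578);print(az)
t=np.array([.578,-.34,0]);r=np.array([np.cos(az),np.sin(az),0])
go(t+r*(-.015+.12)+[0,0,.17],az)"
```

```text
clock: 10.8
position: [0.439, -0.2062, 0.1757]
tool_rot: [3.14, -0.004, 0.04]
force: [0.7, -1.0, -1.7]
grip_width: 0.0179
finger_force: 59.7
[249 135]
-0.5317240672588056
t 10.85 pos [ 0.4412 -0.2071  0.1813] rot [ 3.137 -0.011  0.04 ] w 0.0177 F [ 4.4 -2.3  9.7] ff 59.8
shift(after turn) [0.2903 0.0452 0.0113] turn [ 0.0018 -0.0117  0.5713]
```

View pics/liftc.png

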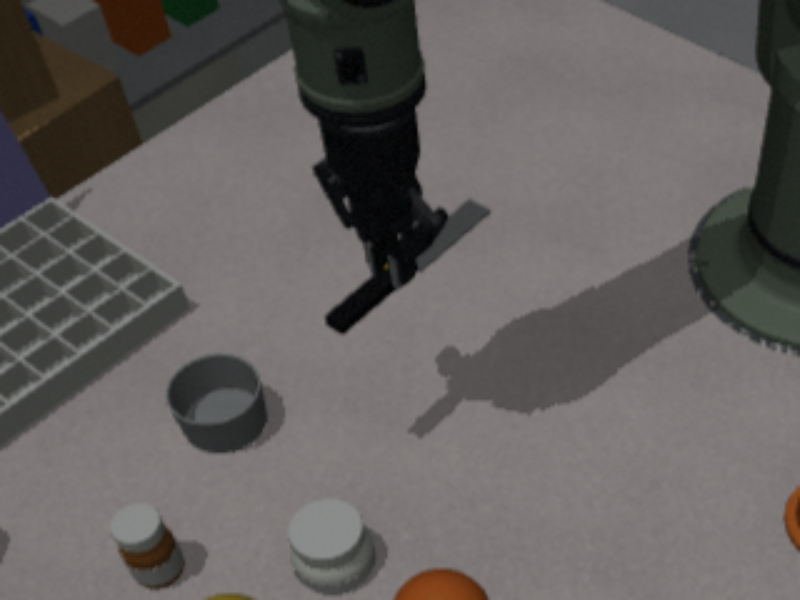

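```bash
python3 -m inch '[[0,0,0,0,0,0.143,1],[0,0,0,0,0,0.143,1],[0,0,0,0,0,0.143,1],[0,0,0,0,0,0.143,1],[0.03,0.0056,0,0,0,0,1]]' >/dev/null && python3 -m inch '[[0.037,0.0056,0,0,0,0,1],[0.037,0.0056,0,0,0,0,1],[0.037,0.0056,0,0,0,0,1],[0.037,0.0056,0,0,0,0,1],[0.037,0.0056,0,0,0,0,1]]' >/dev/null && python3 -m inch '[[0.037,0.0056,0,0,0,0,1],[0.037,0.0056,0,0,0,0,1],[0,0,0,0,0.13,0,1],[0,0,0,0,0.13,0,1],[0,0,0,0,0.13,0,1]]' >/dev/null && python3 -m inch '[[0,0,0,0,0.13,0,1],[0,0,0,0,0,0,1],[0,0,0,0,0,0,1]]'
cat >> h.py <<'E'
def tip(target=None):
    from scipy.spatial.transform import Rotation as R
    s=telemetry.observe();Rn=R.from_euler("xyz",s["tool_rot"]);A=Rn.as_matrix()
    p=s["position"]+A@[-.122,0,.0046];print("t",s["clock"],"tip",p.round(4),"ang below level",np.degrees(np.arcsin(A[2,0])).round(1),"q",s["qpos"].round(2))
    if target is not None: print("tool shift",(A.T@(np.array(target)-p)).round(4))
E
python3 - <<'E'
from h import *
for c in('scene','top'):
    snap(c,'dip0'+c);print([(round(q["score"],2),ray(c,q["xy"],.05)[:2].round(3)) for q in landmark_of('pot_rim',c)[:2]])
    r=outline_of('pot',c)
    for q in r[:1]: print(q['rect'])
az=-.5317;r=np.array([np.cos(az),np.sin(az),0])
t=np.array([.578,-.34,0])-.015*r
tip(t+[0,0,.085]); tip(t+[0,0,.032])
E
```

```text
clock: 12.65
position: [0.6655, -0.3915, 0.1751]
tool_rot: [3.141, -0.513, -0.532]
force: [0.6, -0.7, 0.2]
grip_width: 0.0182
finger_force: 59.8
[(0.68, array([ 0.588, -0.334])), (0.53, array([ 0.669, -0.626]))]
[156.0, 153.0, 195.7, 197.1]
[(0.66, array([ 0.573, -0.339]))]
[468.7, 204.5, 512.8, 239.1]
t 12.95 tip [ 0.5765 -0.3394  0.1106] ang below level 29.5 q [ 0.42  0.62  0.02  1.72  0.13  0.29 -1.78]
tool shift [-0.0243 -0.0002  0.0157]
t 12.95 tip [ 0.5765 -0.3394  0.1106] ang below level 29.5 q [ 0.42  0.62  0.02  1.72  0.13  0.29 -1.78]
tool shift [-0.0504 -0.0002  0.0618]
```

View pics/dip0scene.png

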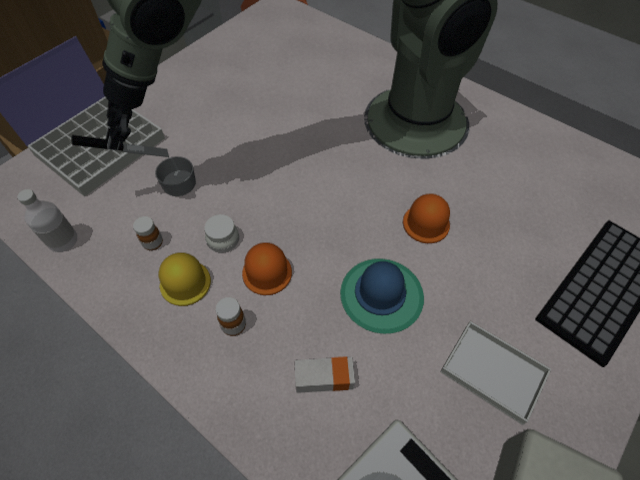

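```bash
python3 -m inch '[[-0.0075,0,0.013,0,0,0,1],[-0.0075,0,0.013,0,0,0,1],[-0.0075,0,0.013,0,0,0,1],[0,0,0,0,0,0,1]]' >/dev/null; python3 -c "
from h import *
snap('scene','d')
tip([.579,-.341,.035]);print(telemetry.observe()['force'])"
```

```text
t 13.4 tip [ 0.5751 -0.3383  0.0637] ang below level 29.4 q [ 0.41  0.68  0.03  1.75  0.14  0.2  -1.8 ]
tool shift [-0.0099  0.0003  0.0273]
[ 0.45764643 -0.11891275  0.56763938]
```

```bash
python3 -m inch '[[-0.003,0,0.014,0,0,0,1],[-0.003,0,0.013,0,0,0,1],[0,0,0,0,0,0,1],[0,0,0,0,0,0,1]]' >/dev/null; python3 -c "
from h import *
im=snap('scene','dip1');cv2.imwrite('pics/dipc.png',cv2.cvtColor(cv2.resize(im[80:260,60:300],(800,600)),cv2.COLOR_RGB2BGR))
tip([.579,-.341,.035]);print(telemetry.observe()['force'])"
```

```text
t 13.85 tip [ 0.5829 -0.3431  0.0391] ang below level 29.5 q [ 0.41  0.73  0.03  1.74  0.17  0.17 -1.83]
tool shift [-0.0058  0.0002  0.0014]
[-0.05047934 -0.69042096  0.41222118]
```

View pics/dipc.png

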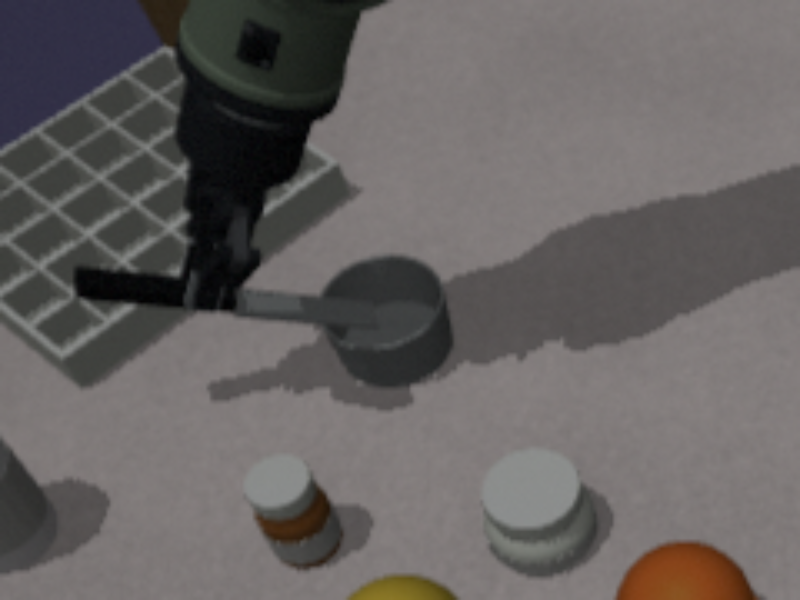

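The blade tip (375,315 in the crop) is inside the pot, clear of the rim. I'll go a few millimetres deeper for margin, then come out.

```bash
python3 -m inch '[[0.0015,0,0.005,0,0,0,1],[0.0015,0,0.005,0,0,0,1],[0,0,0,0,0,0,1],[0,0,0,0,0,0,1]]' >/dev/null; python3 -c "
from h import *
tip([.579,-.341,.035]);print(telemetry.observe()['force'],telemetry.observe()['grip_width'])"
python3 -m inch '[[0.01,0,-0.0174,0,0,0,1],[0.02,0,-0.0348,0,0,0,1],[0.02,0,-0.0348,0,0,0,1],[0.02,0,-0.0348,0,0,0,1],[0.01,0,-0.0174,0,0,0,1]]' >/dev/null
python3 -m inch '[[0,0,0,0,-0.13,0,1],[0,0,0,0,-0.13,0,1],[0,0,0,0,-0.13,0,1],[0,0,0,0,-0.13,0,1],[0,0,0,0,0,0,1]]' >/dev/null
python3 -c "
from h import *
go([.505,.229,.22],.4)"
```

```text
t 14.25 tip [ 0.5894 -0.3468  0.0319] ang below level 29.5 q [ 0.42  0.75  0.03  1.72  0.18  0.16 -1.84]
tool shift [-0.0089  0.0003 -0.0086]
[-1.97772641  1.63561269  2.52850573] 0.017800666894274043
t 15.25 pos [ 0.6805 -0.4004  0.2541] rot [ 3.142  0.007 -0.533] w 0.0177 F [ 0.6 -0.5 -1.9] ff 59.8
shift(after turn) [ 0.0835 -0.6481  0.0341] turn [-0.0033  0.0067 -0.9327]
```

```bash
python3 -m inch '[[0,0,0,0,0,-0.133,1],[0,0,0,0,0,-0.133,1],[0,0,0,0,0,-0.133,1],[0,0,0,0,0,-0.133,1],[0,0,0,0,0,-0.133,1]]' >/dev/null; python3 -m inch '[[0,0,0,0,0,-0.133,1],[0,0,0,0,0,-0.133,1],[0.0046,-0.02,0,0,0,0,1],[0.0046,-0.037,0,0,0,0,1],[0.0046,-0.037,0,0,0,0,1]]' >/dev/null; python3 -m inch '[[0.0046,-0.037,0,0,0,0,1],[0.0046,-0.037,0,0,0,0,1],[0.0046,-0.037,0,0,0,0,1],[0.0046,-0.037,0,0,0,0,1],[0.0046,-0.037,0,0,0,0,1]]' >/dev/null; python3 -m inch '[[0.0046,-0.037,0,0,0,0,1],[0.0046,-0.037,0,0,0,0,1],[0.0046,-0.037,0,0,0,0,1],[0.0046,-0.037,0,0,0,0,1],[0.0046,-0.037,0,0,0,0,1]]' >/dev/null; python3 -m inch '[[0.0046,-0.037,0,0,0,0,1],[0.0046,-0.03,0,0,0,0,1],[0,0,0,0,0,0,1]]'>/dev/null
python3 - <<'E'
from h import *
go([.505,.229,.15],.4)
for c in('scene','top'):
    im=snap(c,'ov'+c)
    hs=cv2.cvtColor(im,cv2.COLOR_RGB2HSV)
    b=cv2.inRange(hs,(98,90,30),(118,255,255));C=proj(c,[.505,.229,.04]);print(C)
    k=cv2.circle(np.zeros_like(b),tuple(int(v) for v in C),40,255,-1);ys,xs=np.nonzero(b&k)
    print(c,'blue',len(xs),xs.min(),xs.max(),ys.min(),ys.max())
    th=np.linspace(0,6.28,100)
    def model(p): # silhouette bbox of flange+dome
        P=[proj(c,[p[0]+r*np.cos(t),p[1]+r*np.sin(t),z]) for r,z in [(.055,0),(.055,.01),(.045,.046)]+[(.045*np.cos(f),.046+.045*np.sin(f)) for f in(.4,.8,1.1,1.4)] for t in th]
        P=np.array(P);return P[:,0].min(),P[:,0].max(),P[:,1].min(),P[:,1].max()
    print(np.round(model([.505,.229]),1),np.round(model([.515,.229]),1),np.round(model([.505,.239]),1))
E
```

```text
t 17.55 pos [0.5359 0.1204 0.2566] rot [-3.141 -0.004  0.404] w 0.018 F [ 0.1 -0.5  0.2] ff 59.8
shift(after turn) [ 0.0138 -0.1121  0.1066] turn [-0.0006 -0.0036  0.0041]
[382.86658571 283.62320421]
scene blue 2091 355 405 261 314
[355.1 406.9 260.9 315.8] [352.4 404.3 264.  319.2] [358.9 410.8 263.5 318.6]
[256.7587922  251.85683764]
top blue 639 238 268 236 273
[236.  280.8 230.1 274.5] [236.  280.8 226.1 270.5] [232.  276.8 230.1 274.6]
```

View pics/ovscene.png

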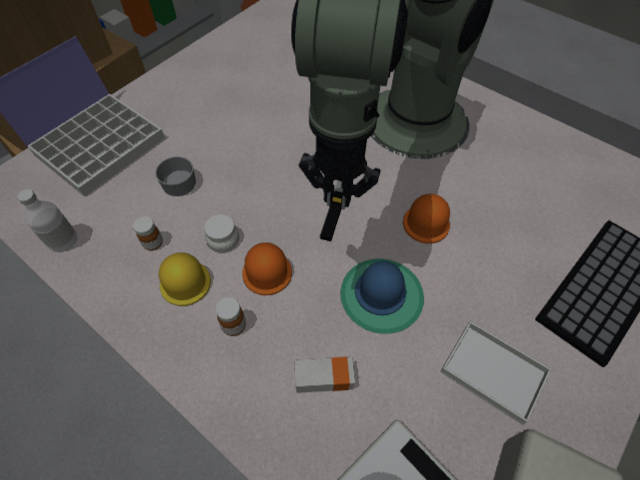

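The spatula is held level at (335,215), and the bowl silhouette fits a bowl at (0.5045,0.228). I'll move over it and come down to just above contact.

```bash
python3 -m inch '[[0.004,-0.025,0,0,0,0,1],[0.004,-0.03,0,0,0,0,1],[0.004,-0.03,0,0,0,0,1],[0.003,-0.0267,0.02,0,0,0,1],[0,0,0.04,0,0,0,1]]' >/dev/null; python3 -m inch '[[0,0,0.03,0,0,0,1],[0,0,0.02,0,0,0,1],[0,0,0.01,0,0,0,1],[0,0,0.006,0,0,0,1],[0,0,0,0,0,0,1]]' >/dev/null; python3 - <<'E'
from h import *
im=snap('scene','above')
cv2.imwrite('pics/abovec.png',cv2.cvtColor(cv2.resize(im[150:330,260:500],(800,600)),cv2.COLOR_RGB2BGR))
go([.506,.229,.0956],.4)
snap('top','abovet')
for l,p in(('spatula_tip',-.122),('spatula_end',.078),('spatula',-.002)):
    q=np.array([.506+p*np.cos(.4),.229+p*np.sin(.4),.13])
    for c in('scene','top'): print(l,c,proj(c,q).round(1),[(round(r["score"],2),np.round(r["xy"],1)) for r in landmark_of(l,c)[:2]])
E
```

```text
t 18.7 pos [0.5084 0.2246 0.1308] rot [ 3.141e+00 -1.000e-03  3.980e-01] w 0.0179 F [-0.5 -0.2 -0.2] ff 59.8
shift(after turn) [-0.0005 -0.005   0.0352] turn [ 0.0002 -0.001  -0.0022]
spatula_tip scene [400.1 213.3] []
spatula_tip top [273.1 300. ] [(0.31, array([250.4, 163.9]))]
spatula_end scene [380.  297.4] [(0.82, array([378.4, 294.1]))]
spatula_end top [238.3 218.3] [(0.53, array([402.9, 204.2]))]
spatula scene [388.6 261.4] [(0.93, array([382.8, 260.9]))]
spatula top [252.2 250.9] []
```

View pics/abovec.png

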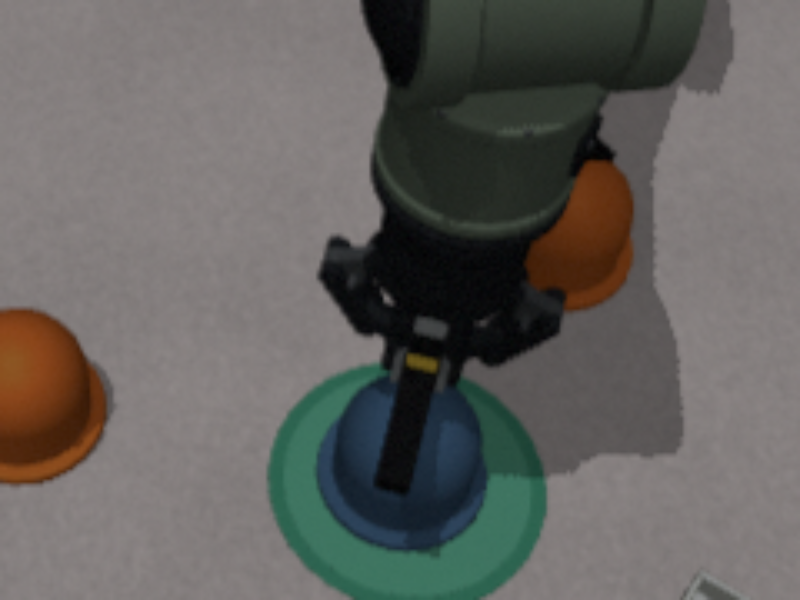

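```bash
python3 -m inch '[[-0.0005,-0.005,0,0,-0.001,-0.002,1],[0,0,0.01,0,0,0,1],[0,0,0.01,0,0,0,1],[0,0,0.006,0,0,0,1],[0,0,0,0,0,0,1]]' >/dev/null; python3 -c "
from h import *
go([.506,.229,.0956],.4)"; python3 -m inch '[[0,0,0.003,0,0,0,1],[0,0,0.002,0,0,0,1],[0,0,0,0,0,0,1]]'; python3 -c "
from h import *
go([.506,.229,.0956],.4)"
```

```text
t 19.55 pos [0.5049 0.2289 0.1029] rot [3.141e+00 3.000e-03 4.000e-01] w 0.018 F [-0.6 -0.3 -1.2] ff 59.8
shift(after turn) [0.001  0.0003 0.0073] turn [0.0003 0.0032 0.0004]
clock: 19.85
position: [0.5056, 0.2291, 0.0991]
tool_rot: [3.141, 0.001, 0.4]
force: [-1.0, -0.5, -0.8]
grip_width: 0.0179
finger_force: 59.8
t 19.85 pos [0.5056 0.2291 0.0991] rot [3.141e+00 1.000e-03 4.000e-01] w 0.0179 F [-1.  -0.5 -0.8] ff 59.8
shift(after turn) [0.0004 0.0003 0.0035] turn [0.0002 0.0011 0.0002]
```

```bash
for i in 1; do python3 -m inch '[[0,0,0.0015,0,0,0,1],[0,0,0,0,0,0,1],[0,0,0,0,0,0,1]]' 20|sed -n '2p;4p'; python3 -m inch '[[0,0,0.001,0,0,0,1],[0,0,0,0,0,0,1]]'|sed -n '2p;4p';python3 -m inch '[[0,0,0.001,0,0,0,1],[0,0,0,0,0,0,1]]'|sed -n '2p;4p'; done
```

```text
position: [0.5056, 0.2292, 0.0978]
force: [-0.5, 0.1, 0.6]
position: [0.5055, 0.2292, 0.0967]
force: [1.1, 0.1, -0.7]
position: [0.5056, 0.2292, 0.0957]
force: [-0.2, -0.1, 0.5]
```

```bash
python3 -m inch '[[0,0,0.0007,0,0,0,1],[0,0,0,0,0,0,1]]'|sed -n '2p;4p'; python3 -m inch '[[0,0,0.0007,0,0,0,1],[0,0,0,0,0,0,1]]'|sed -n '2p;4p'
```

```text
position: [0.5056, 0.2292, 0.0954]
force: [-2.7, -1.0, 8.3]
position: [0.5057, 0.2293, 0.0953]
force: [-5.6, -2.4, 19.5]
```

Contact came at the predicted height. I'll ease off slightly and open.

```bash
python3 -m inch '[[0,0,-0.0009,0,0,0,1],[0,0,0,0,0,0,1],[0,0,0,0,0,0,1]]'|sed -n '2p;4p'; python3 -m inch '[[0,0,0,0,0,0,0.75],[0,0,0,0,0,0,0.65],[0,0,0,0,0,0,0.5],[0,0,0,0,0,0,0.4],[0,0,0,0,0,0,0.4]]'; python3 -c "
from h import *
im=snap('scene','rel')
cv2.imwrite('pics/relc.png',cv2.cvtColor(cv2.resize(im[150:330,260:500],(800,600)),cv2.COLOR_RGB2BGR))"
```

```text
position: [0.5057, 0.2292, 0.0955]
force: [-1.5, -1.1, 7.7]
clock: 21.75
position: [0.5055, 0.2292, 0.0952]
tool_rot: [3.141, 0.001, 0.4]
force: [-0.3, 0.4, -1.0]
grip_width: 0.0514
finger_force: 0.0
```

View pics/relc.png

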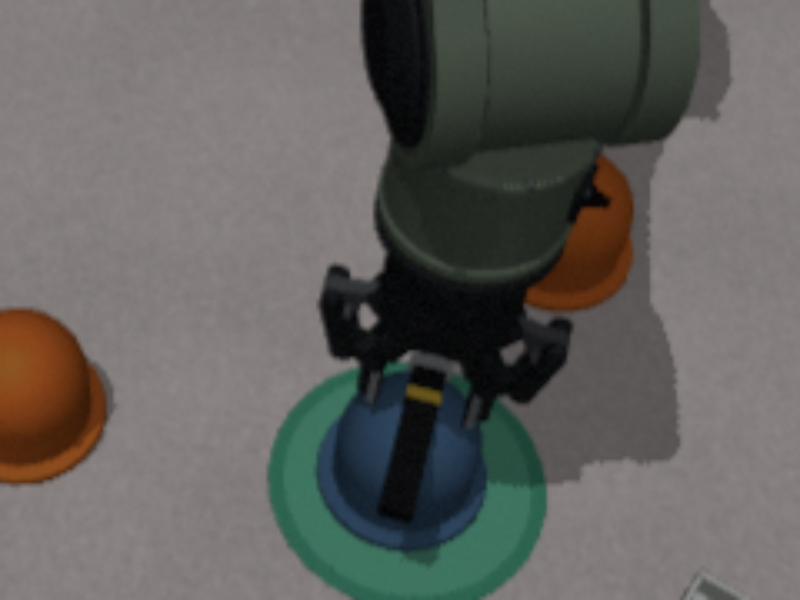

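The spatula rests on the dome (band at 425,393) with the fingers clear on both sides. I'll wait for it to settle, lift straight up, and check the result.

```bash
python3 -m inch '[[0,0,-0.01,0,0,0,0.4],[0,0,-0.02,0,0,0,0.4],[0,0,-0.04,0,0,0,0.4],[0,0,-0.05,0,0,0,0.4],[0,0,-0.05,0,0,0,0.4]]' >/dev/null; for i in 1 2 3; do python3 -m inch '[[0,0,0,0,0,0,0.4],[0,0,0,0,0,0,0.4],[0,0,0,0,0,0,0.4],[0,0,0,0,0,0,0.4],[0,0,0,0,0,0,0.4]]'>/dev/null; done; python3 - <<'E'
from h import *
im=snap('scene','fin')
cv2.imwrite('pics/finc.png',cv2.cvtColor(cv2.resize(im[150:330,260:500],(800,600)),cv2.COLOR_RGB2BGR))
for l,p in(('spatula_tip',.12),('spatula_end',-.08)):
    print(l,[(round(r["score"],2),np.round(r["xy"],1)) for r in landmark_of(l,'scene')[:2]],[proj('scene',[.504-p*np.cos(.4),.228-p*np.sin(.4),.093+dz*p/.1]).round(1) for dz in(-.02,0,.02)])
E
```

```text
spatula_tip [(0.65, array([394.4, 224.2]))] [array([395.6, 229.8]), array([397.3, 223.5]), array([399. , 216.9])]
spatula_end [(0.56, array([377.9, 305.7])), (0.2, array([396.6, 225.1]))] [array([378.6, 302.2]), array([377.7, 305.8]), array([376.7, 309.3])]
```

View pics/finc.png

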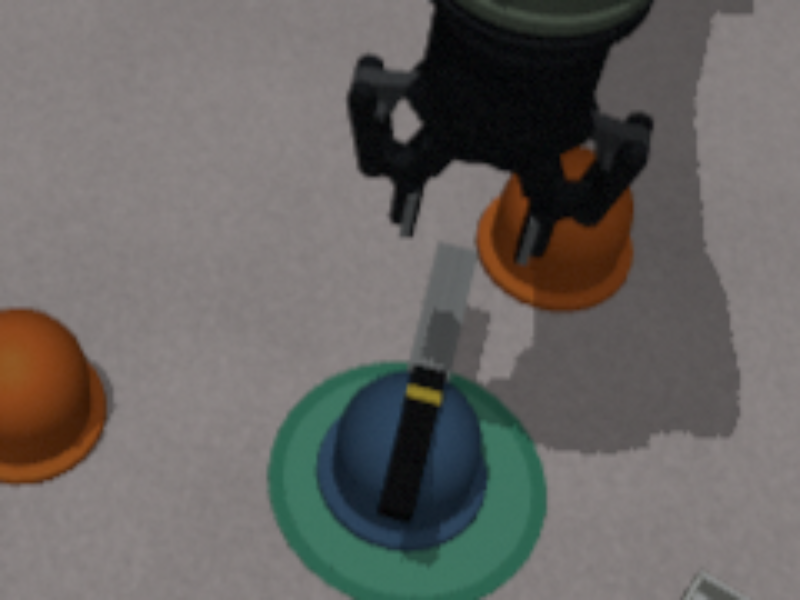

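The spatula lies level on the bowl: blade end at (455,245) and handle end at (395,515) in the crop match the level prediction. Arm is clear, so I'm handing in.

```bash
python3 -c "
from h import *
print(bot.job_done())"
```

```text
the job is handed in; nothing more can be done
None
```

The job is handed in, result not reported back: the bowl stands on the mat, the spatula was dipped in the pot and now lies level and balanced on the bowl's top, and the arm is clear of everything.

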